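# Morning stop test on the bench finisher

## Task

Prove the stop button of the bench finisher and make the machine ready: press the big lugged stop head down until it latches and let go so that it stays in by itself, then free it by pushing one of its lugs round clockwise from the side with the fingertips until the head springs out again, and last press the plain raised reset button beside it and let it come back. Grip nothing and force nothing, leave the start button (the one sunk in a collar) alone, and do not disturb the things lying about; finish clear with the stop head and both buttons out.

Things in the scene. Friction and masses are not known exactly. Their poses are not given: they have to be found in the camera images.
- finisher: Bench finisher, bolted down: grey casting, level control deck in front (66 mm above the bench, 142 mm deep, 212 mm wide), behind it a motor with brush wheel (left) and sanding drum (right), up to 160 mm high. Origin on the bench under its middle, 12 mm behind the deck; x to its back, y to its left, z up. Stop head on the deck's left half, two small buttons on its right half.
- stop_top (a point): Middle of the flat top of the stop head, on its axis: 44 mm above the deck when out, about 35 mm when latched. The head is a black mushroom 60 mm across and 24 mm thick with three lugs 120 degrees apart that reach to 52 mm from the axis; white arrows on top show the clockwise release.
- stop_lug (a point): On top of the lug that points to the front of the machine, 44 mm from the head's axis; moves with the head. Each lug is 16 mm wide, round-ended, 16 mm high; its underside is 21 mm above the deck when the head is out, about 12.5 mm when latched. Below the head a disc 2 mm high and 41 mm in radius lies on the deck.
- stop_press (a joint): How far the stop head is pressed in, m: 0 out, 0.011 hard down. It takes 5 to 11 N and must be pressed past about 0.009 for the latch to snap (pressed hard down is safest); let go, it then rests at about 0.0085 until it is twisted. It springs out by itself when released.
- stop_twist (a joint): How far the stop head is turned clockwise seen from above, rad: 0 at rest, 0.85 at its stop. A spring of 0.05 to 0.14 N m turns it back. A latched head springs out when turned to about 0.55 to 0.65 (hard friction of the finger on the lug may hold it down until the finger eases off).
- reset_top (a point): Middle of the top of the reset button: plain, black, 25 mm across, standing 16 mm above the deck, on the right half of the deck nearest the front.
- reset_button (a joint): How far the reset button is pressed, m: 0 out, 0.005 fully in (about 4.5 N); springs back. Pressed in beyond 0.0035 counts.
- start_top (a point): Middle of the top of the start button, sunk in a raised collar 33 mm across and 16 mm high, 64 mm behind the reset button. To be left alone.
- start_button (a joint): How far the start button is pressed, m: 0 out, 0.005 in. Must stay out.
- spool_1: Spool of light thread, 42 mm across and 55 mm high, standing loose left of the deck; origin under its middle.
- edge_roller: Pale cylindrical tool, 27 mm across and 62 mm high, standing loose left of the deck; origin under its middle.
- heel_tap_1: Black rubber heel piece 74x74x9 mm lying loose right of the deck; origin under its middle.
- chalk_stick: White stick of chalk, 12 mm thick and about 65 mm long, lying loose in front of the deck; origin under its middle.
- spool_2: Spool of red-brown thread, 42 mm across and 48 mm high, standing loose further right; origin under its middle.
- tin_black: Black round tin 89x95x27 mm lying loose further right; origin under its middle.

How it is judged (in metres and radians):
On the way, in this order (a step that is already met when the one before it is completed fails the run):
1. the stop head is latched in and nothing touches it (value of joint stop_press above 0.0065 m and contact force between the fingers and finisher below 0.2 N), for 0.3 s.
2. the stop head is twisted clockwise and has sprung out (value of joint stop_press below 0.0015 m), for 0.1 s.
3. the reset button is pressed in (value of joint reset_button above 0.0035 m and value of joint stop_press below 0.0015 m), for 0.05 s.
At the end, for the whole second after the job is handed in: The stop head is fully out again (within 1.5 mm) and turned back to rest (within 0.1 rad), and the reset and start buttons are out (within 1 mm) (value of joint stop_press below 0.0015 m and value of joint stop_twist below 0.1 rad and value of joint each of reset_button, start_button below 0.001 m); the robot touches nothing.
It fails at once if the start button is pressed (value of joint start_button above 0.002 m).
It fails at once if reset is pressed while the stop is still in (value of joint reset_button above 0.003 m and value of joint stop_press above 0.004 m).
It fails at once if the head is gripped and turned about its axis in place of being pushed round by a lug (grasp point within 20 mm of the axis while it is turned more than 0.3 rad) (value of joint stop_twist above 0.3 rad and horizontal distance between the grasp point and stop_top below 0.02 m).
It fails at once if the machine is struck, squeezed or forced with more than 50 N (contact force between the arm and finisher above 50 N).
It fails at once if a thing lying about is lifted or shifted by more than 30 mm (distance of any of spool_1, edge_roller, heel_tap_1, chalk_stick, spool_2, tin_black from where it was at the start of the episode above 0.03 m).
It also fails if it takes over 58 s, if anything falls off the work surface, if the arm or the gripper's body presses on something with over 40 N, if the wrist force passes 120 N, or if a joint passes its speed limit or range.

## Robot

A 6-joint arm with a two-finger parallel gripper is mounted at the origin on a cart in front of the work surface, level with it; the furniture and walls round the work are solid. World frame = base frame: x ahead of the robot, y to its left, z up, the work surface at z = 0. Lengths are in mm, angles in rad, forces in N, time in s.
With the tool pointing down it reaches from about 375 to 925 mm from the base axis. Payload 5.7 kg.
Tool frame: the origin (TCP) lies on the centre line of the jaws, within the pads' length; the fingertips stand 22 mm ahead of it and the grasp point (between the pads) lies 3 mm ahead of it; x points along the fingers, z is the direction in which the jaws open and shut, and the axes are right-handed (so a half turn about x gives the same grasp; the last joint's range is limited). The gripper opens to 88 mm and grips with 3 to 60 N. Pads are 20 mm wide; open, the fingers measure 115 mm over their backs; the gripper's body (75 mm by 178 mm) begins 61 mm behind the grasp point.
Start: joints at [1.202, 0.359, 1.51, -0, 1.272, -0.115], TCP at [150.645, 580.75, 244.623] pointing down, gripper open.
Joint ranges: [-2.97, 2.97], [-1.01, 2.36], [0.21, 2.38], [-0.96, 4.11], [0.2, 2.71], [-2.98, 2.98]. Speed limits (rad/s): [2.39, 2.39, 3.14, 3.14, 3.14, 3.14].

## Interface

Orientations are given as a rotation vector (axis times angle).
In Python, from cell import manip gives the robot as it stands. The module is installed in compiled form; this text tells all that it offers.
- The arm moves only by the shell command python3 -m creep 'ROWS' [OPENING] [FORCE]. ROWS is text: rows parted by semicolons, each of 6 numbers parted by spaces: the shift along the tool's x, y, z in cm, then the turn, a rotation vector about the tool's x, y, z in degrees. In form: dx dy dz rx ry rz; .... A call has exactly 10 rows; each row shifts and turns the commanded pose from where the row before left it, along the tool's axes as they then stand; what a row does not reach is not made up. A row lasts 1/12 s, in which the tool goes at most 41.7 mm and 7.16 degrees, less where a joint would pass 70% of its speed; a pose out of reach is approached as far as the arm can. A call with a gripper value outside its range is refused whole. OPENING is the opening in per cent of the stroke, from 0 (shut) to 100 (fully open), set as the call begins (- or left out, the last holds). The fingers move at their own pace and stop on an object; FORCE is the grip in N (left out, the last holds). Time passes only in rows, so rows that do not move let the fingers close, or fill a call up. It gives the time, the measured TCP pose, the force and the opening at its end, in the units of the state.
- manip.get_state(): the state, without advancing time (a new reading comes with each control period).
- manip.snapshot(name): name is "scene" or "top" or "wrist"; returns a dict with "img" (400x640x3 uint8, red, green, blue), "camera_matrix" (3x3 intrinsics, pixels), "distortion" ([k1, k2, p1, p2, k3] as OpenCV has them; the pictures are not rectified), "T" (4x4, takes a point from camera to world coordinates); the wrist camera has in their place "mount" (4x4, takes a point from camera to tool coordinates, whose origin is the TCP and whose axes are the tool frame's). Camera axes: x right, y down, z forward; pixel columns grow to the right and rows downward; lengths in mm; the calibration is good to about 2 mm. A picture is of the moment at which its call begins: read the wrist's pose just before it. There is no depth.
- manip.sign_off(): hands the job in, once; it reports no verdict.
Trained networks look in a picture, given as the dict that the camera call returned (one of the last four; its "shot" number tells which), for a name from the list of things; names that differ only in an ending like _2 or _b are one class to them, and where a whole thing is asked for, a point or a joint stands for the part that bears it (a point fixed in the world has none). Each returns a list of dicts, best first, with "confidence" (0 to 1); they miss things now and then, are a little off and sometimes report something else, mostly with a low value. They report only what shows in the picture. A call takes as long as a camera call.
- manip.boxes_of(picture, thing): "at" ([x, y, z] in mm, in world coordinates, good to about 4 mm: the middle of the surface that is visible of it).
- manip.cut_out(picture, thing): "mask" (400x640 bool, what is visible of it).
The state is a dict: "time": time; "joint_pos": joint angles; "qd": joint speeds; "joint_torque": joint torques, N m; "ee_pos": TCP position; "tcp_rot": TCP orientation; "contact_force": force on the tool from outside, world axes, zero at the start; "torque": the same for the moment, N m; "grip_width": finger opening in mm.
Only numpy, scipy, OpenCV 4.12 (cv2) and the standard library are available. Lean on these libraries where they do the work, as an engineer would, in place of code of your own. Each camera call takes 0.05 s, during which the arm holds its last target.

## Working session

There is one attempt and no reset: what is moved stays moved. The work goes in short steps, Python scripts to look and compute and a shell command to move; the robot and the scene stay as the last step left them, time stands still between calls to the robot, and variables do not carry over. Pictures are saved under pics/ and viewed, and the job is handed in when it is done.

```bash
mkdir -p pics; ls; cat > h.py <<'E'
import numpy as np, cv2
from cell import manip
from scipy.spatial.transform import Rotation as R
def snap(n,save=None):
    s=manip.get_state(); p=manip.snapshot(n)
    if 'T' not in p:
        T=np.eye(4);T[:3,:3]=R.from_rotvec(s['tcp_rot']).as_matrix();T[:3,3]=s['ee_pos'];p['TT']=T@np.array(p['mount'])
    else: p['TT']=np.array(p['T'])
    if save: cv2.imwrite('pics/'+save,p['img'][:,:,::-1])
    return p
def ray(p,uv):
    q=cv2.undistortPoints(np.array([[uv]],float),np.array(p['camera_matrix']),np.array(p['distortion']))[0,0]
    d=p['TT'][:3,:3]@np.array([q[0],q[1],1]);return p['TT'][:3,3],d/np.linalg.norm(d)
def atz(p,uv,z):
    o,d=ray(p,uv);return o+d*(z-o[2])/d[2]
def tri(rs):
    A=np.zeros((3,3));b=np.zeros(3)
    for o,d in rs:
        M=np.eye(3)-np.outer(d,d);A+=M;b+=M@o
    return np.linalg.solve(A,b)
def proj(p,X):
    Ti=np.linalg.inv(p['TT']);r,_=cv2.Rodrigues(Ti[:3,:3])
    return cv2.projectPoints(np.array(X,float).reshape(-1,1,3),r,Ti[:3,3],np.array(p['camera_matrix']),np.array(p['distortion']))[0][:,0]
E
python3 - <<'E'
from h import *
s=manip.get_state();print(s)
for n in ('scene','top','wrist'):
    p=snap(n,n+'0.png');print(n,p['TT'].round(2).tolist())
    for t in ('stop_top','stop_lug','reset_top','start_top','finisher','spool_1','edge_roller','chalk_stick'):
        print(t,[(np.round(b['at'],1).tolist(),round(b['confidence'],2)) for b in manip.boxes_of(p,t)[:2]])
E
```

```text
pics
{'time': 0.0, 'joint_pos': array([ 1.20188007e+00,  3.59506866e-01,  1.51143513e+00, -1.19342886e-07,
        1.27251535e+00, -1.15103822e-01]), 'qd': array([ 0.00065267, -0.00215469,  0.00035355, -0.00059932,  0.00084348,
       -0.00184076]), 'joint_torque': array([ 1.40099626e-03, -5.15366900e+01, -2.70728052e+01,  6.75916602e-02,
        3.47900984e-02, -2.46186837e-04]), 'ee_pos': array([150.42717131, 580.15363719, 243.80743952]), 'tcp_rot': array([-1.0212606 ,  1.32027617,  1.01965265]), 'contact_force': array([ 0.89062578, -0.11812209,  0.06200039]), 'torque': array([-0.01288199,  0.00906188,  0.04458807]), 'grip_width': 87.77195874481417}
scene [[0.71, -0.4, 0.58, -209.79], [-0.7, -0.41, 0.58, -635.96], [0.0, -0.82, -0.57, 821.29], [0.0, 0.0, 0.0, 1.0]]
stop_top [([521.6, 252.2, 104.4], 0.95)]
stop_lug [([527.9, 255.3, 103.9], 0.79), ([473.7, -69.6, 32.7], 0.32)]
reset_top [([469.0, 158.9, 80.4], 0.58)]
start_top [([470.3, 153.7, 86.0], 0.73)]
finisher [([597.9, 162.4, 65.6], 0.93)]
spool_1 [([471.0, -70.8, 31.5], 0.81)]
edge_roller [([512.5, 361.9, 59.0], 0.54)]
chalk_stick []
top [[-0.0, -0.98, 0.2, 353.19], [-1.0, 0.0, 0.0, 106.85], [-0.0, -0.2, -0.98, 990.7], [0.0, 0.0, 0.0, 1.0]]
stop_top [([534.2, 267.1, 106.2], 0.98)]
stop_lug [([534.4, 265.0, 101.6], 0.72)]
reset_top [([469.9, 165.2, 81.5], 0.66)]
start_top [([531.4, 146.7, 73.0], 0.61)]
finisher [([592.3, 205.4, 66.1], 0.77)]
spool_1 [([586.2, 362.5, 51.6], 0.91), ([477.1, -61.4, 51.1], 0.61)]
edge_roller [([514.1, 365.2, 57.8], 0.44)]
chalk_stick [([409.4, 210.4, 11.3], 0.51)]
wrist [[0.25, 0.93, 0.26, 78.41], [0.97, -0.24, -0.07, 599.44], [0.0, 0.27, -0.96, 384.2], [0.0, 0.0, 0.0, 1.0]]
stop_top []
stop_lug []
reset_top []
start_top []
finisher []
spool_1 []
edge_roller []
chalk_stick []
```

View pics/scene0.png

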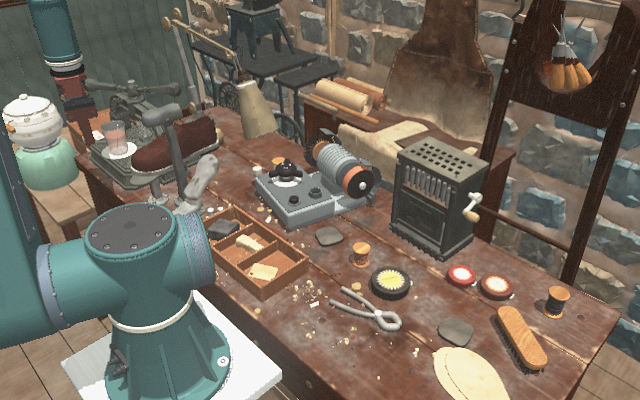

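View pics/top0.png

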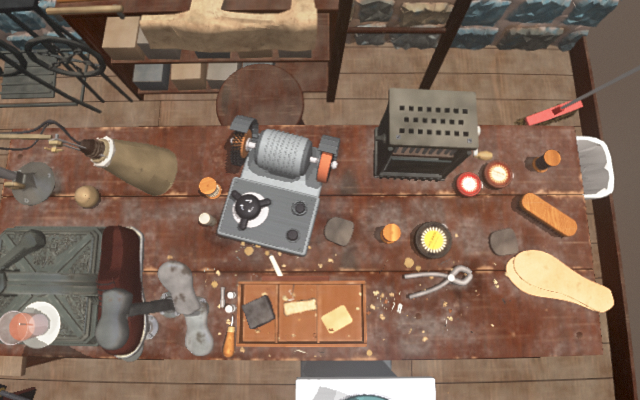

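The scene and top views show the finisher, with the head at about (248,207) in the top view, reset at about (292,235) and start at about (299,209). The machine is slightly rotated. I'll zoom in.

```bash
python3 - <<'E'
import cv2
a=cv2.imread('pics/top0.png')[100:290,170:370];cv2.imwrite('pics/topz.png',cv2.resize(a,None,fx=3.9,fy=3.1,interpolation=2) if 0 else cv2.resize(a,None,fx=3.1,fy=3.1,interpolation=2))
a=cv2.imread('pics/scene0.png')[110:260,190:390];cv2.imwrite('pics/scenez.png',cv2.resize(a,None,fx=4,fy=4,interpolation=2))
E
```

```text
(no output)
```

View pics/topz.png

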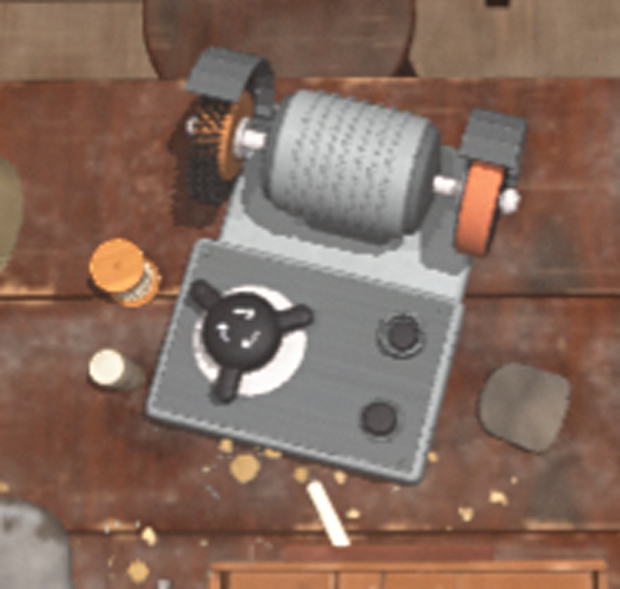

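View pics/scenez.png

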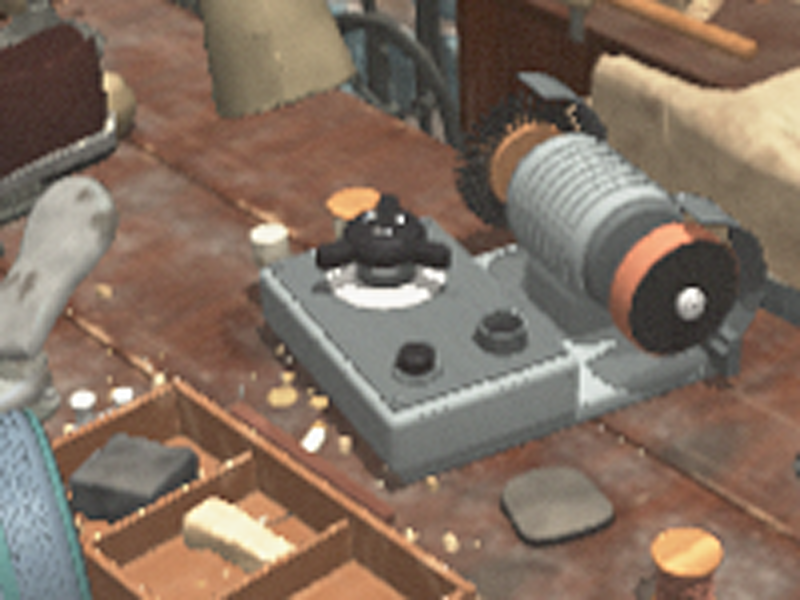

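View pics/wrist0.png

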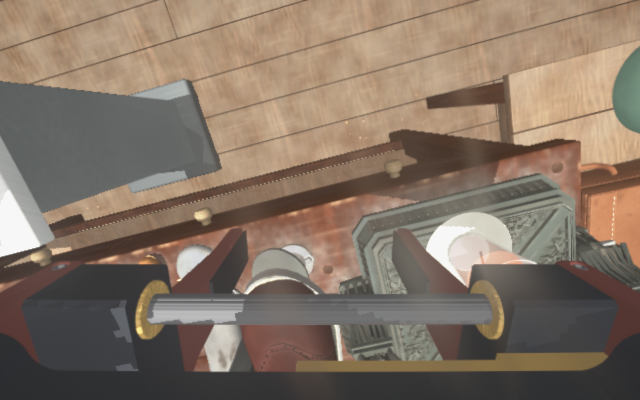

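```bash
python3 - <<'E'
from h import *
s=manip.get_state();M=R.from_rotvec(s['tcp_rot']).as_matrix();print(M.round(3),s['time'])
t=snap('top');c=snap('scene')
def f(u,v):return (u/3.1+170-.34,v/3.1+100-.34)
def g(u,v):return (u/4+190-.37,v/4+110-.37)
for n,a,b in (('stop',(240,326),(388,222)),('reset',(379,418),(416,354)),('start',(403,333),(502,330)),('FL',(150,412),(266,268)),('FR',(418,480),(395,410)),('BL',(200,240),(425,222)),('BR',(465,300),(580,340)) ):
    print(n,tri([ray(t,f(*a)),ray(c,g(*b))]).round(1), [atz(t,f(*a),z).round(1).tolist() for z in (66,82,110)])
print('lugtip',atz(t,f(226,400),98))
E
```

```text
[[-0.    -0.968  0.251]
 [-0.     0.251  0.968]
 [-1.     0.    -0.   ]] 1.35
stop [536.7 261.6 107.5] [[544.0, 269.8, 66.0], [540.7, 267.0, 82.0], [535.0, 262.1, 110.0]]
reset [474.4 164.3  76.9] [[475.0, 165.7, 66.0], [472.9, 164.6, 82.0], [469.2, 162.9, 110.0]]
start [537.1 148.   73.5] [[538.4, 148.5, 66.0], [535.2, 147.8, 82.0], [529.6, 146.5, 110.0]]
FL [482.3 333.8  61.5] [[479.7, 334.2, 66.0], [477.5, 330.3, 82.0], [473.7, 323.4, 110.0]]
FR [430.5 135.9  69.9] [[429.7, 137.0, 66.0], [428.4, 136.4, 82.0], [426.1, 135.5, 110.0]]
BL [612.  305.1  56.4] [[610.4, 302.3, 66.0], [606.0, 298.9, 82.0], [598.2, 293.0, 110.0]]
BR [562.  101.7  76.1] [[563.4, 102.4, 66.0], [559.7, 102.5, 82.0], [553.4, 102.6, 110.0]]
lugtip [483.8333531  272.45235185  98.        ]
```

The tool frame already matches the machine: tool x is down, tool y is toward the machine's front and tool z is toward its left. I'll shut the fingers and hover.

```bash
python3 -m creep '-4 0 0 0 0 0;-4 0 0 0 0 0;0 -2.8 -1.6 0 0 0;0 -2.8 -1.6 0 0 0;0 -2.8 -1.6 0 0 0;0 -2.8 -1.6 0 0 0;0 -2.8 -1.6 0 0 0;0 -2.8 -1.6 0 0 0;0 -2.8 -1.6 0 0 0;0 -2.8 -1.6 0 0 0' 0 10 && python3 -m creep '0 -2.5 -1.5 0 0 0;0 -2.5 -1.5 0 0 0;0 -2.5 -1.5 0 0 0;0 -2.5 -1.5 0 0 0;0 -2.5 -1.5 0 0 0;0 -2.5 -1.5 0 0 0;0 -2.5 -1.5 0 0 0;0 -2.5 -1.5 0 0 0;0 -2.5 -1.4 0 0 0;0 0 0 0 0 0' - && python3 - <<'E'
from h import *
p=snap('wrist','w1.png')
E
```

```text
time: 2.28
ee_pos: [336.2, 399.4, 324.8]
tcp_rot: [-1.02, 1.318, 1.02]
contact_force: [0.4, 0.2, -0.6]
grip_width: 24.6
time: 3.12
ee_pos: [523.1, 211.1, 324.6]
tcp_rot: [-1.02, 1.319, 1.015]
contact_force: [1.0, 0.4, -0.2]
grip_width: 0.5
```

View pics/w1.png

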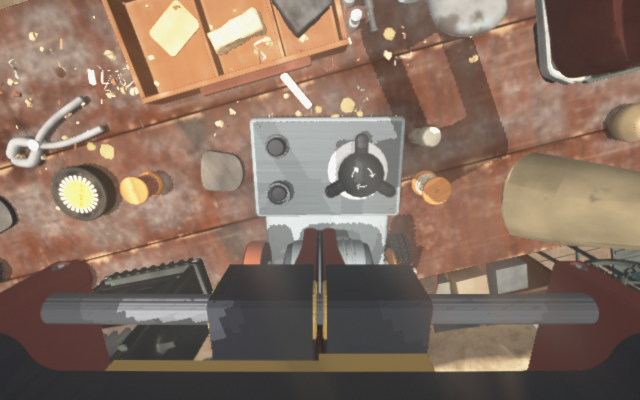

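The wrist view shows the head near (361,176), its front lug pointing up at (362,142), reset at (277,146) and start at (278,192). I'll refine this and overlay the model.

```bash
python3 - <<'E'
from h import *
p=snap('wrist');im=p['img'][:,:,::-1].copy()
t=snap('top')
yaw=np.arctan2(-.251,.968);X=np.array([np.cos(yaw),np.sin(yaw),0]);Y=np.array([-np.sin(yaw),np.cos(yaw),0])
hs=np.array([535.5,262,110]);rs=np.array([473,164.5,82]);st=np.array([535.3,147.8,80])
a=np.linspace(0,2*np.pi,40)
def circ(c,r):return np.array([c+r*(np.cos(t)*X+np.sin(t)*Y) for t in a])
lug=[hs+[0,0,-12]+44*(np.cos(q)*X+np.sin(q)*Y) for q in (np.pi,np.pi/3,-np.pi/3)]
def draw(p,im,x0,x1,y0,y1,k):
    z=cv2.resize(im[y0:y1,x0:x1],None,fx=k,fy=k,interpolation=2)
    for c,col in ((circ(hs,17),(0,255,0)),(circ(hs-[0,0,10],30),(0,255,255)),(circ(rs,12.5),(0,255,0)),(circ(st,16.5),(0,0,255)),(circ(hs*[1,1,0]+[0,0,68],41),(255,0,0))):
        q=((proj(p,c)+.5-[x0,y0])*k).astype(int);cv2.polylines(z,[q],True,col,1)
    for q in ((proj(p,lug)+.5-[x0,y0])*k).astype(int):cv2.circle(z,tuple(map(int,q)),3,(0,255,0),-1)
    return z
cv2.imwrite('pics/w1z.png',draw(p,im,240,430,105,230,4))
cv2.imwrite('pics/t1z.png',draw(t,t['img'][:,:,::-1].copy(),210,330,170,260,6))
E
```

```text
(no output)
```

View pics/w1z.png

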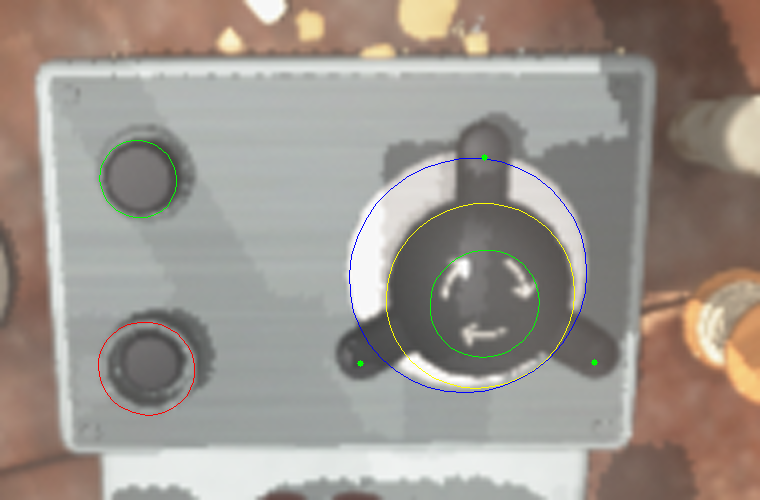

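View pics/t1z.png

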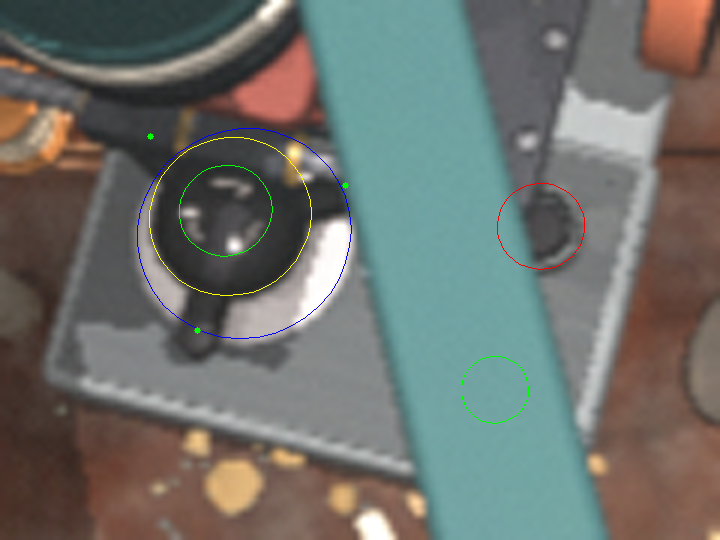

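The model fits both views to about 2 mm. I'll move above the head.

```bash
python3 -m creep '1.5 0 0.9 0 0 0;2 0 0.9 0 0 0;2 0 0.9 0 0 0;2 0 0.9 0 0 0;2 0 0.9 0 0 0;2 0 0.8 0 0 0;2 0 0 0 0 0;2 0 0 0 0 0;1.7 0 0 0 0 0;1 0 0 0 0 0' - && python3 - <<'E'
from h import *
p=snap('wrist','w2.png');snap('scene','s2.png')
a=cv2.imread('pics/s2.png')[110:260,190:390];cv2.imwrite('pics/s2z.png',cv2.resize(a,None,fx=3,fy=3))
E
```

```text
time: 4.1
ee_pos: [530.5, 266.5, 140.8]
tcp_rot: [-1.021, 1.321, 1.023]
contact_force: [0.2, 0.7, -0.6]
grip_width: 0.4
```

View pics/s2z.png

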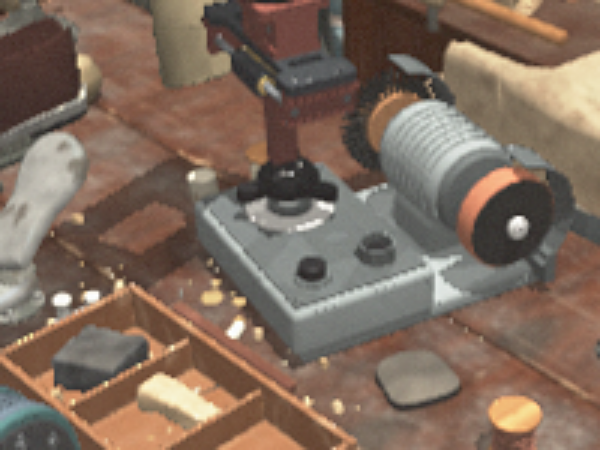

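View pics/w2.png

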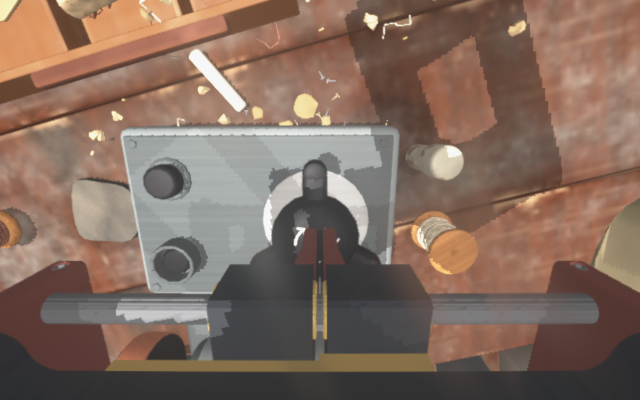

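```bash
python3 -m creep '0 -0.65 -0.3 0 0 0;0.4 0 0 0 0 0;0.3 0 0 0 0 0;0.2 0 0 0 0 0;0.2 0 0 0 0 0;0.2 0 0 0 0 0;0.2 0 0 0 0 0;0.2 0 0 0 0 0;0.1 0 0 0 0 0;0 0 0 0 0 0' -
```

```text
time: 5.03
ee_pos: [538.8, 261.2, 125.6]
tcp_rot: [-1.021, 1.317, 1.02]
contact_force: [-0.9, -1.1, 6.2]
grip_width: 0.4
```

```bash
python3 -m creep '0.15 0 0 0 0 0;0.1 0 0 0 0 0;0.1 0 0 0 0 0;0.1 0 0 0 0 0;0.1 0 0 0 0 0;0 0 0 0 0 0;0 0 0 0 0 0;0 0 0 0 0 0;0 0 0 0 0 0;0 0 0 0 0 0' -
```

```text
time: 5.87
ee_pos: [539.0, 261.3, 121.2]
tcp_rot: [-1.021, 1.317, 1.019]
contact_force: [-2.6, -1.5, 13.5]
grip_width: 0.6
```

```bash
python3 -m creep '0.1 0 0 0 0 0;0.1 0 0 0 0 0;0.05 0 0 0 0 0;0 0 0 0 0 0;0 0 0 0 0 0;0 0 0 0 0 0;0 0 0 0 0 0;0 0 0 0 0 0;0 0 0 0 0 0;0 0 0 0 0 0' -; python3 -m creep '-0.6 0 0 0 0 0;-0.5 0 0 0 0 0;-1 0 0 0 0 0;-1.5 0 0 0 0 0;-1.5 0 0 0 0 0;-1.5 0 0 0 0 0;-1.5 0 0 0 0 0;0 0 0 0 0 0;0 0 0 0 0 0;0 0 0 0 0 0' -; python3 - <<'E'
from h import *
p=snap('wrist','w3.png');snap('scene','s3.png')
a=cv2.imread('pics/s3.png')[110:260,190:390];cv2.imwrite('pics/s3z.png',cv2.resize(a,None,fx=3,fy=3))
E
```

```text
time: 6.7
ee_pos: [539.4, 261.4, 120.8]
tcp_rot: [-1.021, 1.315, 1.019]
contact_force: [-6.9, -3.1, 30.0]
grip_width: 0.7
time: 7.53
ee_pos: [537.8, 261.0, 196.9]
tcp_rot: [-1.02, 1.32, 1.021]
contact_force: [0.0, 0.3, -1.0]
grip_width: 0.4
```

View pics/s3z.png

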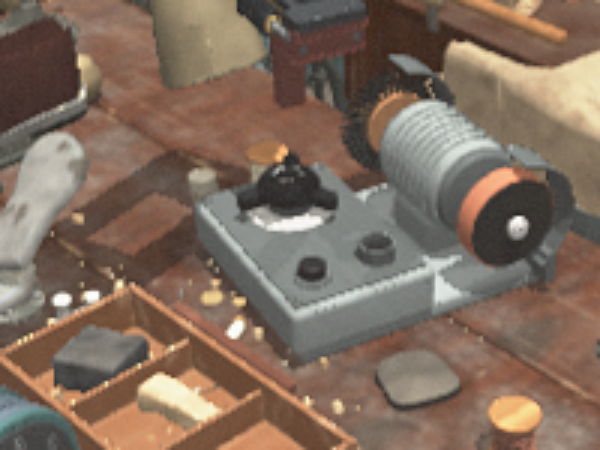

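View pics/w3.png

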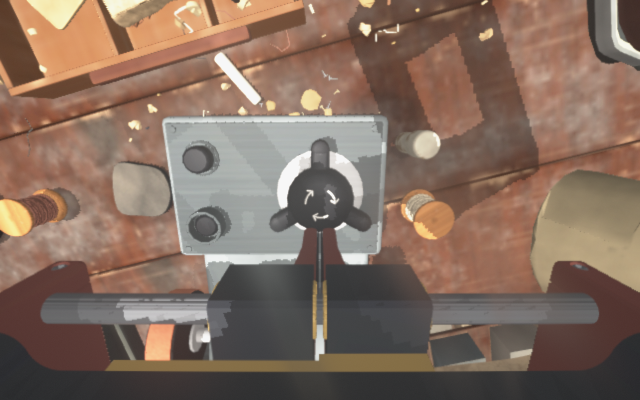

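The head looks latched, now nearly on the deck disc. It shows at (320,197) in the wrist view, centred with the tool. I'll overlay the model at the latched height to check.

```bash
python3 - <<'E'
from h import *
p=snap('wrist');im=p['img'][:,:,::-1].copy();s=manip.get_state()
X=np.array([.968,-.251,0]);Y=np.array([.251,.968,0])
hs=np.array([536,262,101.]);rs=np.array([473,164.5,82])
a=np.linspace(0,2*np.pi,40)
def circ(c,r):return np.array([c+r*(np.cos(t)*X+np.sin(t)*Y) for t in a])
x0,y0,k=160,100,4
z=cv2.resize(im[y0:y0+140,x0:x0+200+30],None,fx=k,fy=k,interpolation=2)[:,:800]
cur=np.array([[-52,-8],[-52,8],[-30,8],[-30,-8]])
lug=np.array([hs+[0,0,-7]+u*X+v*Y for u,v in cur])
blk=np.array([hs+[0,0,-7]+u*X+v*Y for u,v in ((-56,-12),(-56,-39),(-36,-39),(-36,-12))])
for c,col in ((circ(hs,17),(0,255,0)),(circ(hs-[0,0,10],30),(0,255,255)),(circ(rs,12.5),(0,255,0)),(circ(hs*[1,1,0]+[0,0,68],41),(255,0,0)),(lug,(0,255,0)),(blk,(255,0,255))):
    q=((proj(p,c)+.5-[x0,y0])*k).astype(int);cv2.polylines(z,[q],True,col,1)
cv2.imwrite('pics/w3z.png',z)
d=hs-s['ee_pos'];print(d@X,d@Y,s['ee_pos'],s['time'])
E
```

```text
-1.8159608918108934 0.6615110661645899 [537.59177107 260.90387851 196.42968114] 7.6833
```

View pics/w3z.png

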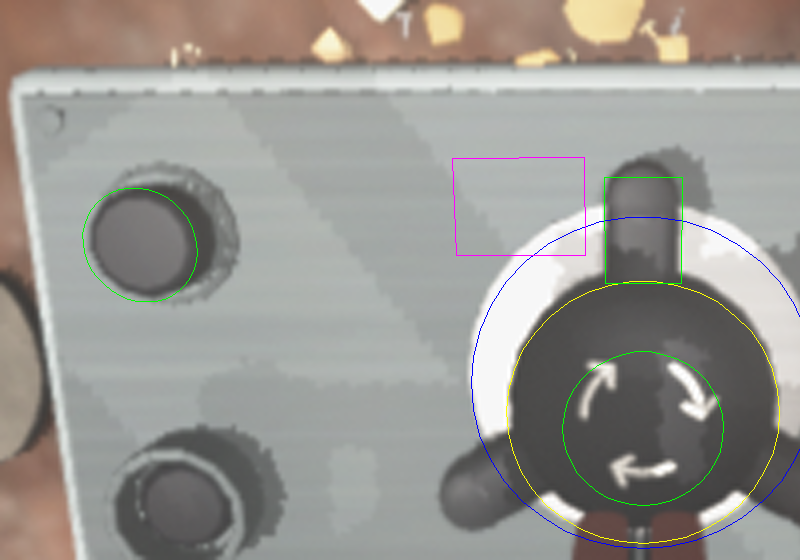

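```bash
python3 -m creep '0 1.7 -0.9 0 0 0;0 1.7 -0.9 0 0 0;0 1.5 -0.8 0 0 0;0 0 0 0 0 0;2 0 0 0 0 0;2 0 0 0 0 0;2 0 0 0 0 0;1 0 0 0 0 0;0 0 0 0 0 0;0 0 0 0 0 0' -; python3 - <<'E'
from h import *
p=snap('wrist','w4.png');snap('scene','s4.png')
a=cv2.imread('pics/s4.png')[110:260,190:390];cv2.imwrite('pics/s4z.png',cv2.resize(a,None,fx=3,fy=3))
s=manip.get_state();d=s['ee_pos']-[537.59,260.9,196.43];print(d@[.968,-.251,0],d@[.251,.968,0],s['ee_pos'])
E
```

```text
time: 8.52
ee_pos: [484.5, 248.3, 127.2]
tcp_rot: [-1.02, 1.32, 1.021]
contact_force: [0.5, -0.0, 0.6]
grip_width: 0.5
-47.51337868389168 -25.005603682895135 [485.32194961 248.62074067 128.42313247]
```

View pics/w4.png

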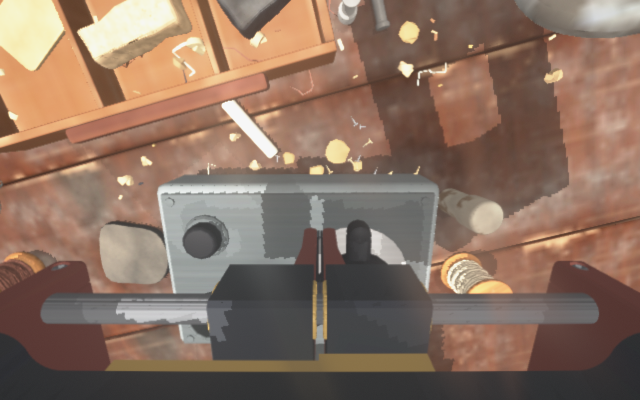

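View pics/s4z.png

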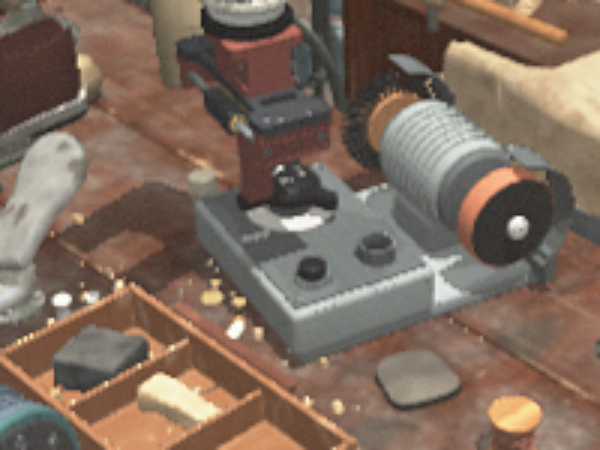

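```bash
python3 -m creep '0 0.1 -0.2 0 0 0;0.6 0 0 0 0 0;0.6 0 0 0 0 0;0.6 0 0 0 0 0;0.5 0 0 0 0 0;0.3 0 0 0 0 0;0 0 0 0 0 0;0 0 0 0 0 0;0 0 0 0 0 0;0 0 0 0 0 0' -; python3 - <<'E'
from h import *
p=snap('wrist','w5.png');im=cv2.imread('pics/w5.png')[160:300,220:420];cv2.imwrite('pics/w5z.png',cv2.resize(im,None,fx=4,fy=4))
s=manip.get_state();d=s['ee_pos']-[537.59,260.9,196.43];print(d@[.968,-.251,0],d@[.251,.968,0],s['ee_pos'],s['contact_force'])
E
```

```text
time: 9.45
ee_pos: [483.1, 246.7, 101.9]
tcp_rot: [-1.02, 1.318, 1.02]
contact_force: [-0.4, -0.7, -0.5]
grip_width: 0.5
-49.16103602579966 -27.39904602134056 [483.12631817 246.71749806 101.88131171] [-0.42231289  0.11775302 -0.86480892]
```

View pics/w5z.png

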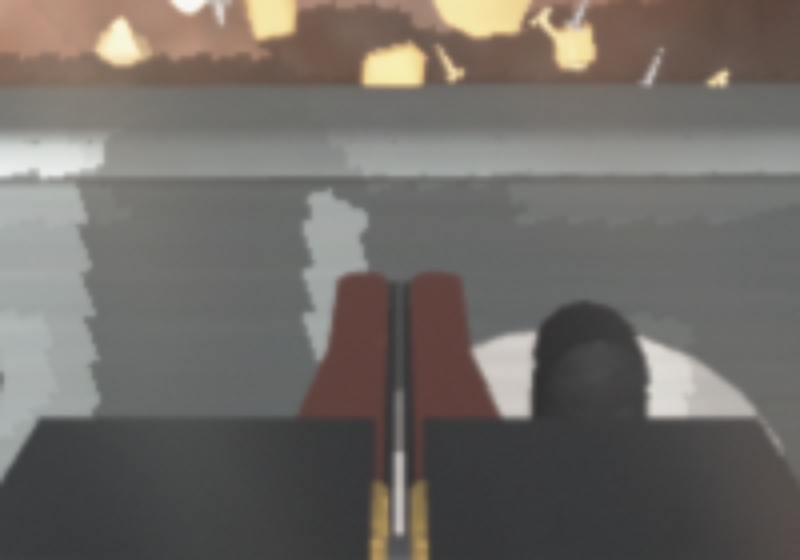

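Tips are beside the lug, with roughly a 10 mm gap, and they reach past the lug's tip. I'll push to the left.

```bash
python3 -m creep '0 0 0.3 0 0 0;0 0 0.3 0 0 0;0 0 0.3 0 0 0;0 0 0.3 0 0 0;0 0 0.3 0 0 0;0 0 0.3 0 0 0;0 0 0.3 0 0 0;0 0 0.3 0 0 0;0 0 0 0 0 0;0 0 0 0 0 0' -; python3 - <<'E'
from h import *
p=snap('wrist','w6.png');im=cv2.imread('pics/w6.png')[160:300,220:420];cv2.imwrite('pics/w6z.png',cv2.resize(im,None,fx=4,fy=4))
s=manip.get_state();d=s['ee_pos']-[537.59,260.9,196.43];print(d@[.968,-.251,0],d@[.251,.968,0],s['ee_pos'],s['contact_force'])
E
```

```text
time: 10.33
ee_pos: [488.6, 270.0, 101.5]
tcp_rot: [-1.02, 1.319, 1.021]
contact_force: [-2.6, -1.6, 2.0]
grip_width: 0.7
-49.65762874623808 -3.570786597967756 [488.62637203 269.90731821 101.5381184 ] [-3.11866326 -1.83672132  1.37526175]
```

View pics/w6z.png

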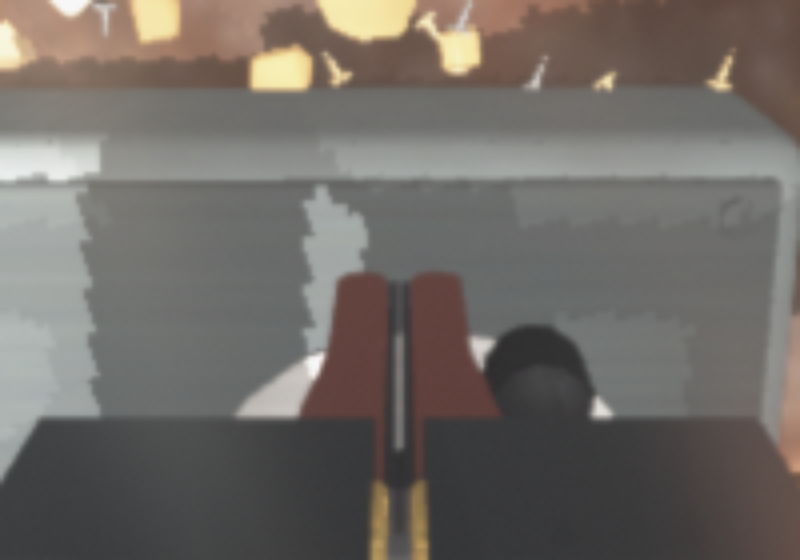

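The lug is turning, at about 0.4 rad, with low force. I'll continue in small rows.

```bash
python3 -m creep '0 0 0.2 0 0 0;0 0 0.2 0 0 0;0 0 0.2 0 0 0;0 0 0.2 0 0 0;0 0 0.2 0 0 0;0 0 0 0 0 0;0 0 0 0 0 0;0 0 0 0 0 0;0 0 0 0 0 0;0 0 0 0 0 0' -; python3 - <<'E'
from h import *
p=snap('wrist','w7.png');im=cv2.imread('pics/w7.png')[160:300,220:420];cv2.imwrite('pics/w7z.png',cv2.resize(im,None,fx=4,fy=4))
snap('scene','s7.png')
a=cv2.imread('pics/s7.png')[110:260,190:390];cv2.imwrite('pics/s7z.png',cv2.resize(a,None,fx=3,fy=3))
s=manip.get_state();d=s['ee_pos']-[537.59,260.9,196.43];print(d@[.968,-.251,0],d@[.251,.968,0],s['ee_pos'],s['contact_force'])
E
```

```text
time: 11.22
ee_pos: [491.4, 279.5, 101.6]
tcp_rot: [-1.02, 1.319, 1.02]
contact_force: [-0.8, -3.5, -0.5]
grip_width: 0.6
-49.388678354002806 6.401358344972544 [491.38965531 279.49260833 101.60434391] [-0.76050307 -3.09767275 -1.01650254]
```

View pics/w7z.png

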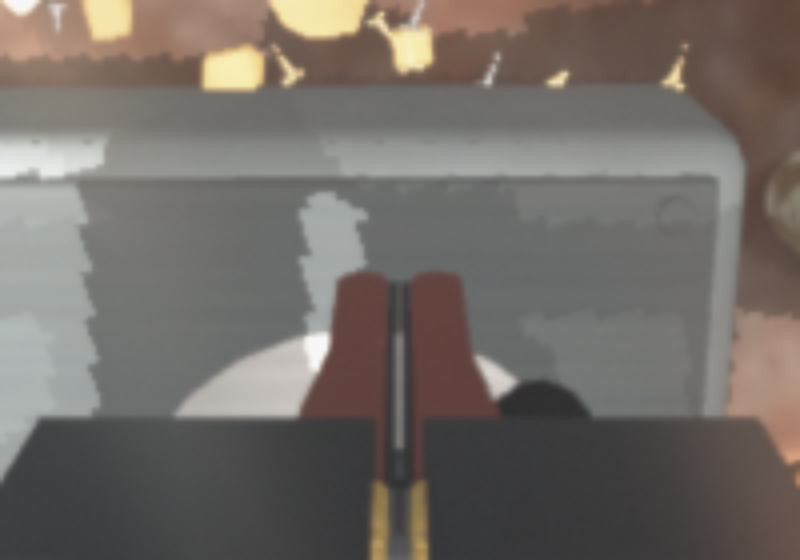

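View pics/s7z.png

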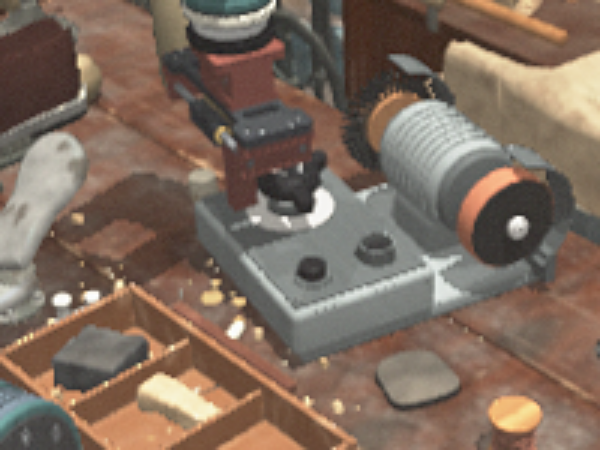

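The scene view shows the head raised with its neck visible, so it has sprung out. I'll back off and lift.

```bash
python3 -m creep '0 0 -0.3 0 0 0;0 0 -0.4 0 0 0;0 0 -0.6 0 0 0;0 0 -0.8 0 0 0;0 0 -0.8 0 0 0;0 0 -0.8 0 0 0;0 0 -0.8 0 0 0;-1 0 -0.5 0 0 0;-1.5 0 0 0 0 0;-1.5 0 0 0 0 0' -; python3 -m creep '-1.5 0 -0.8 0 0 0;-1.5 0 -0.8 0 0 0;-1.5 0 -0.8 0 0 0;0 0 -0.8 0 0 0;0 0 -0.8 0 0 0;0 0 -0.8 0 0 0;0 0 0 0 0 0;0 0 0 0 0 0;0 0 0 0 0 0;0 0 0 0 0 0' -;python3 - <<'E'
from h import *
p=snap('wrist','w8.png');snap('scene','s8.png')
a=cv2.imread('pics/s8.png')[110:260,190:390];cv2.imwrite('pics/s8z.png',cv2.resize(a,None,fx=3,fy=3))
s=manip.get_state();d=np.array([473,164.5,82])-s['ee_pos'];print(d@[.968,-.251,0],d@[.251,.968,0],s['ee_pos'],s['contact_force'])
E
```

```text
time: 12.15
ee_pos: [478.8, 230.4, 142.6]
tcp_rot: [-1.02, 1.319, 1.02]
contact_force: [-0.1, 0.1, 0.4]
grip_width: 0.3
time: 12.98
ee_pos: [466.8, 184.9, 186.2]
tcp_rot: [-1.02, 1.319, 1.021]
contact_force: [-0.0, 0.0, -0.0]
grip_width: 0.8
11.09953790633157 -18.253143225125562 [466.83734032 184.95451529 186.31513187] [0.76521645 0.11613487 0.69822557]
```

View pics/w8.png

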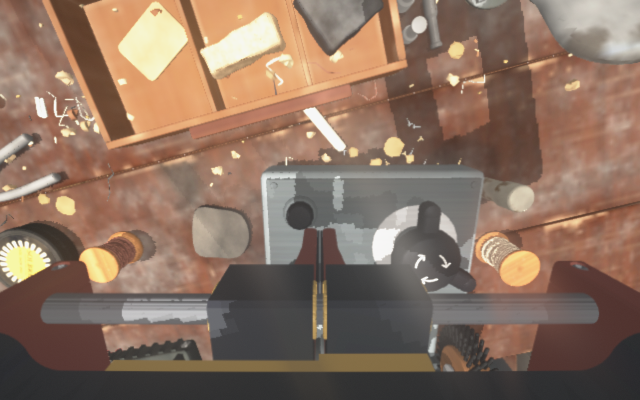

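View pics/s8z.png

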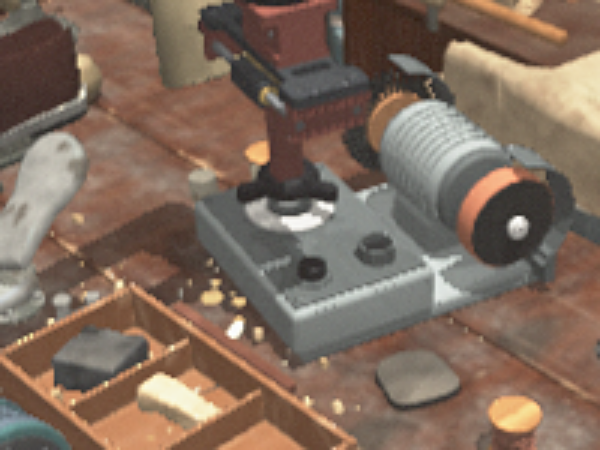

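Head is out with its lug straight, so it is back at rest. Now I'll check the reset position from this view.

```bash
python3 - <<'E'
from h import *
p=snap('wrist');im=p['img'][:,:,::-1]
cv2.imwrite('pics/w9z.png',cv2.resize(im[180:260,250:380],None,fx=6,fy=6,interpolation=2))
X=atz(p,(299.5,213),82);print(X)
s=manip.get_state();d=X-s['ee_pos'];print(d@[.968,-.251,0],d@[.251,.968,0],s['ee_pos'])
E
```

```text
[468.86270673 166.29774809  82.        ]
6.635745460427601 -17.557189474405945 [466.84621009 184.9582131  186.41442821]
```

View pics/w9z.png

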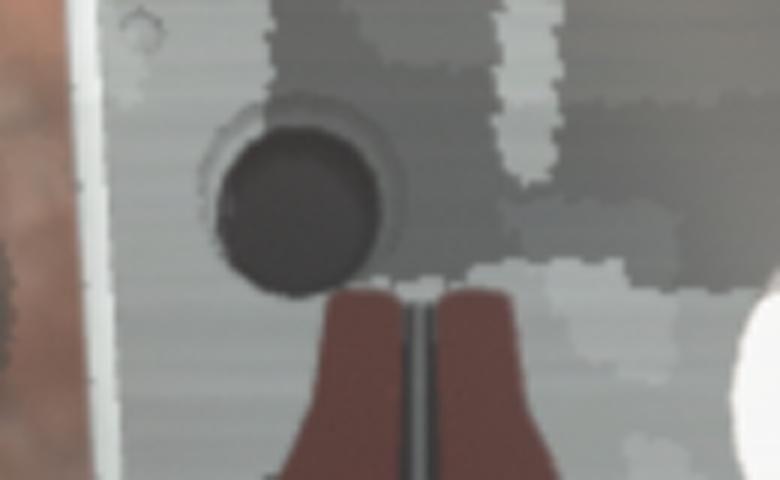

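```bash
python3 -m creep '0 -0.4 -0.9 0 0 0;0 -0.4 -0.9 0 0 0;1.5 0 0 0 0 0;2 0 0 0 0 0;2 0 0 0 0 0;1.2 0 0 0 0 0;0.8 0 0 0 0 0;0 0 0 0 0 0;0 0 0 0 0 0;0 0 0 0 0 0' -;python3 - <<'E'
from h import *
p=snap('wrist');im=p['img'][:,:,::-1]
cv2.imwrite('pics/w10z.png',cv2.resize(im[180:290,220:420],None,fx=4,fy=4,interpolation=2))
snap('scene','s10.png')
a=cv2.imread('pics/s10.png')[160:230,250:350];cv2.imwrite('pics/s10z.png',cv2.resize(a,None,fx=6,fy=6))
s=manip.get_state();d=np.array([470.5,165.5,82])-s['ee_pos'];print(d@[.968,-.251,0],d@[.251,.968,0],s['ee_pos'])
E
```

```text
time: 13.97
ee_pos: [470.8, 165.1, 112.3]
tcp_rot: [-1.02, 1.318, 1.019]
contact_force: [0.5, 0.2, -0.5]
grip_width: 0.1
-0.3795038677636973 0.13236960734668526 [470.83412662 165.27661633 112.52940482]
```

View pics/w10z.png

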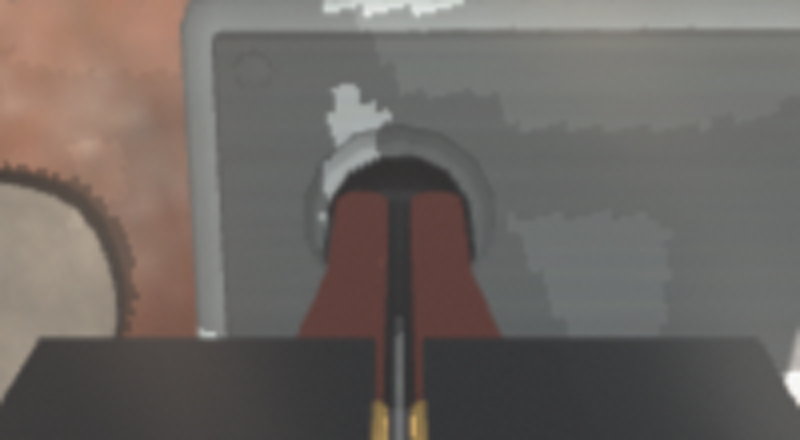

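View pics/s10z.png

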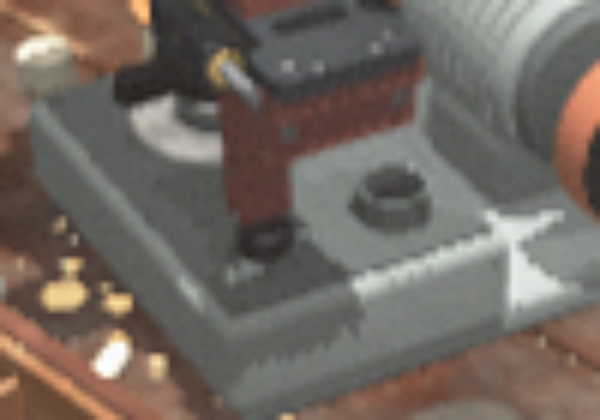

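```bash
python3 -m creep '0.4 0 0 0 0 0;0.3 0 0 0 0 0;0.2 0 0 0 0 0;0.2 0 0 0 0 0;0.1 0 0 0 0 0;0.1 0 0 0 0 0;0.1 0 0 0 0 0;0 0 0 0 0 0;0 0 0 0 0 0;0 0 0 0 0 0' -
```

```text
time: 14.9
ee_pos: [470.5, 165.4, 99.1]
tcp_rot: [-1.021, 1.317, 1.02]
contact_force: [-3.7, -1.3, 19.2]
grip_width: 0.4
```

19 N against a 4.5 N spring means the button is fully in. I'll retract.

```bash
python3 -m creep '0 0 0 0 0 0;-0.5 0 0 0 0 0;-0.8 0 0 0 0 0;-1.5 0 0 0 0 0;-2 0 0 0 0 0;-2 0 0 0 0 0;-2 0 0 0 0 0;-2 0 0 0 0 0;-2 0 0 0 0 0;-2 0 0 0 0 0' -;python3 -m creep '-2 -2 0 0 0 0;-2 -2 0 0 0 0;-2 -2 0 0 0 0;0 -2 0 0 0 0;0 0 0 0 0 0;0 0 0 0 0 0;0 0 0 0 0 0;0 0 0 0 0 0;0 0 0 0 0 0;0 0 0 0 0 0' -;python3 - <<'E'
from h import *
p=snap('wrist','w11.png');im=p['img'][:,:,::-1]
snap('scene','s11.png')
a=cv2.imread('pics/s11.png')[110:260,190:390];cv2.imwrite('pics/s11z.png',cv2.resize(a,None,fx=3,fy=3))
E
```

```text
time: 15.73
ee_pos: [469.3, 165.1, 246.6]
tcp_rot: [-1.02, 1.32, 1.021]
contact_force: [-1.0, -0.4, 0.7]
grip_width: 0.4
time: 16.57
ee_pos: [546.5, 145.4, 305.3]
tcp_rot: [-1.02, 1.319, 1.021]
contact_force: [0.5, 0.0, 0.3]
grip_width: 0.7
```

View pics/w11.png

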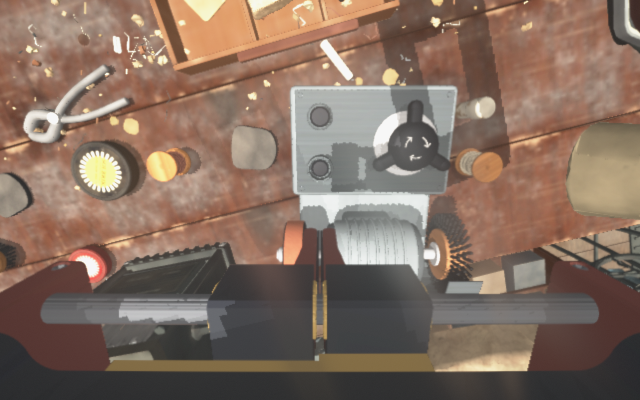

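View pics/s11z.png

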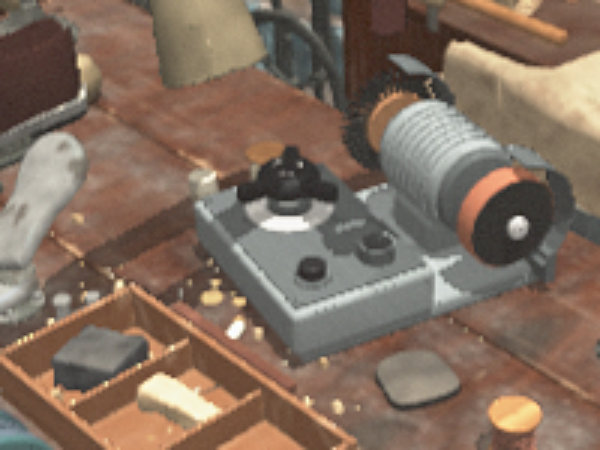

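The head is out and at rest, reset is raised, nothing has moved and the arm is clear. I'm handing in.

```bash
python3 -c "
from cell import manip
print(manip.sign_off())"
```

```text
the job is handed in; nothing more can be done
None
```

I proved the stop button and pressed reset, and handed the job in at about 17 s. `sign_off` gives no verdict, so everything below rests on the pictures and the force readings.

- **Latching the stop:** I pressed the head hard down with shut fingertips, to about 30 N, and let go. The camera showed it staying in low by itself with nothing touching it.
- **Releasing it:** I pushed the front lug clockwise from the side at about 3–4 N until the head sprang out. I then backed the fingers away and the head turned back to rest.
- **Reset:** I pressed the reset button fully in, at about 19 N against its 4.5 N spring, and it came back when I let go.

**Last checks:** the final pictures show the head out with its front lug straight, both buttons out, and the loose things apparently where they were. The arm was clear of everything, reading about 0.5 N, which is noise.

**One disagreement:** the wrist camera put the head about 2 mm nearer the front, and the reset button about 4 mm nearer at the last reading, than the fixed cameras did. The head difference is within calibration; for the reset I aimed between the two, and a close-up showed the fingertips centred over it before I pressed.

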